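Get the setting block out from between the spool and the bottle

ROBOT

A 7-joint arm with a two-finger parallel gripper is mounted at the origin on the work surface; the furniture and walls round the work are solid. World frame = base frame: x ahead of the robot, y to its left, z up, the work surface at z = 0. Lengths are in m, angles in rad, forces in N, time in s.
With the tool pointing down it reaches from about 0.4 to 0.85 m from the base axis. Payload 10.4 kg.
Tool frame: the origin (TCP) lies between the finger pads; the fingertips stand 22 mm ahead of it and the grasp point (between the pads) lies 3 mm ahead of it; z points along the fingers, y is the line along which they close (so a half turn about z gives the same grasp; the last joint's range is limited). The gripper opens to 85 mm and grips with 20 to 120 N. Pads are 22 mm wide; open, the fingers measure 114 mm over their backs; the gripper's body (76 mm by 85 mm) begins 54 mm behind the grasp point. The pads swing forward as they close: fully open they stand 13 mm farther back than shut.
Start: joints at [-1.194, 0.332, -0.065, 1.46, 0.022, 1.35, -0.088], TCP at [0.243, 0.576, 0.253] pointing down, gripper open.
Joint ranges: [-2.6, 2.6], [-0.5, 2.12], [-1.47, 1.34], [0.16, 2.42], [-1.27, 4.41], [0.06, 2.06], [-2.6, 2.6]. Speed limits (rad/s): [2.22, 2.22, 2.79, 2.79, 3.14, 3.14, 3.14].

INTERFACE

Orientations are given as a unit quaternion [x, y, z, w].
In Python, from workcell import manip, camera, ticket, boxes_of, outline_of gives the robot as it stands.
- The arm moves only by the tool carry_out, never from a script. Its argument "deltas" is a list of rows, each a list of 5 numbers: the shift along the tool's x, y, z as a fraction of full scale, then the turn about the tool's z as a fraction of full scale, then the opening, from -1 (shut) to 1 (fully open), so that 0 is half open. In form: [[tx, ty, tz, spin, gripper], ...]. A call has 1 to 20 rows; each row is the pose to reach, as a shift and turn from the pose commanded when the call began, along the tool's axes at that moment; what a row does not reach only later rows make up. Full scale, the value 1, is 150 mm for a shift and 30 degrees for a turn. A row lasts 1/8 s, in which the tool goes at most 62.5 mm and 10.7 degrees, less where a joint would pass 70% of its speed; a pose out of reach is approached as far as the arm can. A call with a number of a shift or a turn outside -1 to 1 is refused whole. A call with a gripper value outside its range is refused whole. The fingers move at their own pace and stop on an object; "force" is the grip in N (left out, the last holds). Time passes only in rows, so rows that repeat a pose let the fingers close. It gives the time, the measured TCP pose, the force, the opening and the grip force at its end, in the units of the state.
- manip.get_obs(): the state, without advancing time (a new reading comes with each control period).
- camera(name): name is "scene" or "top" or "wrist"; returns a dict with "img" (420x560x3 uint8, red, green, blue), "depth" (420x560 float32, m along the optical axis (not along the pixel's ray), 0 where there is no reading), "vertical_fov" (degrees; the focal length in pixels is half the picture's height over the tangent of half this angle, whatever the lens; pixels are square), "cx", "cy" (the principal point, pixels), "k1" (the pictures are not rectified: a ray, as slopes to the right and down, at radius r is drawn at 1 + k1 r^2 times it, then the intrinsics apply), "R" (3x3) and "t" (3): a world point X has camera coordinates R X + t. Camera axes: x right, y down, z forward; pixel columns grow to the right and rows downward; lengths in m; the calibration is good to about 2 mm. A picture is of the moment at which its call begins.
- ticket.hand_in(): hands the job in; it is judged then, once.
Trained networks look in a picture, given as the dict that the camera call returned (one of the last four; its "shot" number tells which), for a name from the list of things; names that differ only in an ending like _2 or _b are one class to them, and where a whole thing is asked for, a point or a joint stands for the part that bears it (a point fixed in the world has none). Each returns a list of dicts, best first, with "conf" (0 to 1); they miss things now and then, are a little off and sometimes report something else, mostly with a low value. They report only what shows in the picture. A call takes as long as a camera call. They do not tell look-alikes from the thing itself.
- boxes_of(query, picture): "position" ([x, y, z] in m, in world coordinates, good to about 4 mm: the middle of the surface that is visible of it).
- outline_of(query, picture): "region" (420x560 bool, what is visible of it).
The state is a dict: "clock": time; "joint_pos": joint angles; "joint_velocities": joint speeds; "tau": joint torques, N m; "position": TCP position; "ee_rot": TCP orientation; "ft_force": force on the tool from outside, world axes, zero at the start; "torque": the same for the moment, N m; "grip_width": opening from 0.0 (shut) to 1.0 (fully open); "grasp_force": force on a finger pad.
Only numpy, scipy, OpenCV 4.12 (cv2) and the standard library are available. Lean on these libraries where they do the work, as an engineer would, in place of code of your own. Each camera call takes 0.05 s, during which the arm holds its last target. There are 200 camera calls.

TASK

Fetch the steel setting block out of the red holder and lay it flat on the middle of the dark setting plate, its long side along the yellow line. The solder spool and the white bottle crowd it on both sides, so first stand the spool upright on the middle of the blue mat and the bottle upright on the middle of the white mat, and let go of both; once the block lies on the plate, stand the spool and the bottle back in the holder, upright, each exactly where it stood at the start. Leave the loupe and the orange tape roll alone.

Things in the scene. Friction and masses are not known exactly. Their poses are not given: they have to be found in the camera images.
- setting_block: loose bright steel block, 30 x 50 mm and 22 mm high, 0.19 to 0.35 kg. Origin: centre of its underside. Its y axis is the long side (50), its x axis the 30 mm width, z up. At the start it lies on the holder's floor, long side across the row, top 27 mm above the bench, between spool and bottle with only 6 to 9 mm free beside each 50 mm face.
- solder_spool: loose upright spool of solder wire with blue flanges, a cylinder 56 mm in diameter and 44 mm high, 0.2 to 0.4 kg. Origin: centre of its underside, z up along its axis. It stands on one of the holder's two stands at the start (which one varies).
- white_bottle: loose white plastic dispenser bottle, round body 62 mm in diameter from the foot up to 58 mm, a narrower cap (42 mm) above, 80 mm high in all, 0.15 to 0.29 kg. Origin: centre of its underside (the body's axis lies 1 mm along its own +x), z up. It stands on the holder's other stand at the start.
- holder: fixed red holder: flat base 84 x 200 mm, 5 mm thick, no rim. Origin: centre of its underside; y along the row (200 mm), x across. The block lies at the centre of its floor (5 mm above the bench); black 66 mm discs at y = -52 and +52 mm mark the two stands. Two cheeks, 12 mm thick, 34 mm wide, top 31 mm above the bench, stand at x = -35 and +35 mm before the ends of the block.
- blue_mat: fixed round blue mat, 84 mm in diameter, 3 mm thick, on the bench. Origin: centre of its underside.
- white_mat: fixed round white mat, 84 mm in diameter, 3 mm thick, on the bench. Origin: centre of its underside.
- setting_plate: fixed dark steel plate, 80 x 80 mm, top 14 mm above the bench, on a thin rubber foot of 84 mm. Origin: centre of its underside. A yellow line across its middle runs along its y axis.
- loupe: loose bystander: black standing eye loupe, 43 mm in diameter, 37 mm high, origin at the centre of its underside. Not to be moved.
- tape_roll: loose bystander: orange tape roll lying flat, about 65 mm across, 12 mm high, origin near the centre of its underside. Not to be moved.
There are look-alikes about, which are no part of the job. Several things have the shape of the white_bottle; the one meant has the colours described above.

How it is judged:
On the way, in this order (a step that is already met when the one before it is completed fails the run):
1. the spool stands on the blue mat and the bottle on the white mat, both upright, within 15 mm of the middle, let go and at rest (horizontal distance between solder_spool and blue_mat below 0.015 m and height (world z) of each of solder_spool, white_bottle below 0.008 m and angle between each of solder_spool, white_bottle's own z axis and vertical below 0.1 rad and horizontal distance between white_bottle and white_mat below 0.015 m and contact force between the fingers and solder_spool below 0.1 N and contact force between the fingers and white_bottle below 0.1 N and linear speed of each of solder_spool, white_bottle below 0.02 m/s), for 0.2 s.
2. the block lies flat on the setting plate within 12 mm of its middle, long side along the yellow line within 0.2 rad, let go and at rest, while spool and bottle are still out of the holder (horizontal distance between setting_block and setting_plate below 0.012 m and height (world z) of setting_block below 0.019 m and angle between setting_block's own z axis and vertical below 0.1 rad and angle between the y axis of setting_block and the y axis of setting_plate, either way round below 0.2 rad and distance of each of solder_spool, white_bottle from where it was at the start of the episode above 0.05 m and contact force between the fingers and setting_block below 0.1 N and linear speed of setting_block below 0.02 m/s), for 0.2 s.
At the end, for the whole second after the job is handed in: The block lies flat on the setting plate, its centre within 12 mm of the plate's middle and its long side within 0.2 rad of the yellow line; spool and bottle stand upright in the holder, each within 15 mm of where it stood at the start; all at rest (horizontal distance between setting_block and setting_plate below 0.012 m and height (world z) of setting_block below 0.019 m and angle between each of setting_block, solder_spool, white_bottle's own z axis and vertical below 0.1 rad and angle between the y axis of setting_block and the y axis of setting_plate, either way round below 0.2 rad and distance of each of solder_spool, white_bottle from where it was at the start of the episode below 0.015 m and linear speed of each of solder_spool, white_bottle, setting_block below 0.02 m/s); the robot touches nothing.
It fails at once if the loupe or the tape roll is moved by more than 30 mm (distance of any of loupe, tape_roll from where it was at the start of the episode above 0.03 m).
It fails at once if the spool, the bottle or the block is tipped by more than 0.6 rad (angle between any of solder_spool, white_bottle, setting_block's own z axis and vertical above 0.6 rad).
It also fails if it takes over 106 s, if anything falls off the work surface, if the arm or the gripper's body presses on something with over 40 N, if the wrist force passes 120 N, or if a joint passes its speed limit or range.

## Working session

There is one attempt and no reset: what is moved stays moved. The work goes in short steps, Python scripts to look and compute and a tool call to move; the robot and the scene stay as the last step left them, time stands still between calls to the robot, and variables do not carry over. Pictures are saved under pics/ and viewed, at most 14 in all, crops included, and the job is handed in when it is done.

Besides the shell and the picture viewer there is one more tool, called after "Call:" by a JSON object that holds its "name" and its "arguments", one argument or row to a line. carry_out: Moves the arm, as the interface text tells. Its arguments: {"type":"object","properties":{"deltas":{"type":"array","items":{"type":"array","items":{"type":"number"}}},"force":{"type":"number"}},"required":["deltas"]}

```bash
mkdir -p pics
cat > h.py <<'E'
import numpy as np, cv2
from workcell import manip, camera, ticket, boxes_of, outline_of
def save(c,n): cv2.imwrite(f'pics/{n}.png',c['img'][:,:,::-1])
def cloud(c):
    h,w=c['depth'].shape; f=h/2/np.tan(np.radians(c['vertical_fov'])/2)
    K=np.array([[f,0,c['cx']],[0,f,c['cy']],[0,0,1.]])
    v,u=np.mgrid[:h,:w]
    p=cv2.undistortPoints(np.stack([u,v],-1).reshape(-1,1,2).astype(np.float64),K,np.array([c['k1'],0,0,0.])).reshape(h,w,2)
    z=c['depth'][...,None].astype(float)
    P=np.concatenate([p*z,z],-1)
    return (P-c['t'])@c['R']   # world
E
cat > a.py <<'E'
from h import *
o=manip.get_obs(); print(o['clock'],o['position'],o['ee_rot'],o['grip_width'])
for n in ('top','scene'):
    c=camera(n); save(c,n+'0'); W=cloud(c)
    np.save(n+'W.npy',W); print(n, 'cam', -c['R'].T@c['t'])
    for q in 'setting_block solder_spool white_bottle holder blue_mat white_mat setting_plate loupe tape_roll'.split():
        print(q,[(np.round(b['position'],3).tolist(),round(b['conf'],2)) for b in boxes_of(q,c)[:5]])
E
python3 a.py
```

```text
0.0 [0.24313885 0.57538421 0.25251765] [ 1.98566425e-01  9.80087168e-01 -7.10988056e-04 -1.09809685e-04] 1.0006244822491868
top cam [0.28882551 0.13072756 1.16667316]
setting_block [([0.571, 0.216, 0.027], 0.68), ([0.58, 0.475, 0.012], 0.18)]
solder_spool [([0.558, 0.264, 0.047], 0.71)]
white_bottle [([0.715, -0.179, 0.053], 0.95), ([0.573, 0.166, 0.062], 0.9), ([0.486, -0.182, 0.059], 0.66)]
holder [([0.563, 0.217, 0.006], 0.8), ([0.579, 0.479, 0.01], 0.54)]
blue_mat [([0.435, 0.395, 0.006], 0.81)]
white_mat [([0.423, 0.285, 0.003], 0.65)]
setting_plate [([0.429, 0.18, 0.014], 0.93)]
loupe [([0.305, 0.253, 0.037], 0.53), ([0.559, 0.218, 0.009], 0.48)]
tape_roll [([0.576, 0.478, 0.012], 0.74)]
scene cam [-0.29652964  0.94028324  0.69663344]
setting_block []
solder_spool []
white_bottle [([0.57, 0.18, 0.059], 0.72), ([0.72, -0.173, 0.047], 0.61)]
holder [([0.548, 0.232, 0.004], 0.88), ([0.428, 0.399, 0.008], 0.41)]
blue_mat [([0.431, 0.399, 0.009], 0.69), ([0.424, 0.288, 0.007], 0.42)]
white_mat [([0.425, 0.286, 0.007], 0.8)]
setting_plate [([0.424, 0.191, 0.007], 0.88)]
loupe [([0.298, 0.265, 0.024], 0.65)]
tape_roll [([0.572, 0.482, 0.011], 0.57)]
```

View pics/top0.png

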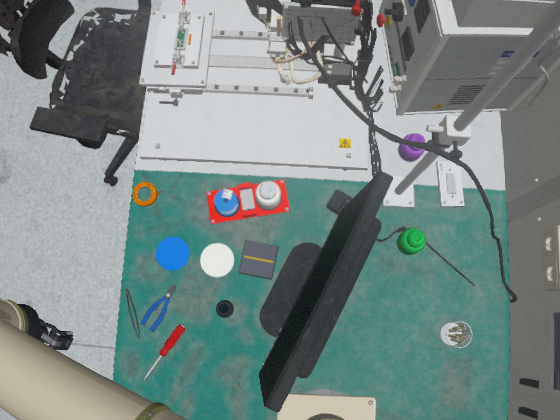

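View pics/scene0.png

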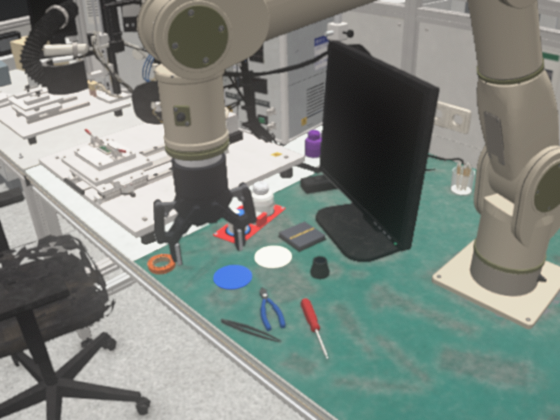

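The top view shows the spool at (227,202), the block at (247,198) and the bottle at (268,193) in the red holder. The blue mat is at (172,253), the white mat at (217,260) and the plate at (258,259). The monitor stands right beside the plate. Next I'll measure these positions accurately.

```bash
cat > b.py <<'E'
from h import *
c=camera('top'); W=cloud(c); hsv=cv2.cvtColor(c['img'],cv2.COLOR_RGB2HSV); H,S,V=[hsv[...,i].astype(int) for i in range(3)]
v,u=np.mgrid[:420,:560]
def near(a,b,r): return np.hypot(W[...,0]-a,W[...,1]-b)<r
def rep(n,m):
    P=W[m]; r=cv2.minAreaRect((P[:,:2]*1000).astype(np.float32)); cc=cv2.minEnclosingCircle((P[:,:2]*1000).astype(np.float32))
    print(n,len(P),'med',P.mean(0).round(4),'z',np.percentile(P[:,2],[5,50,95]).round(3),'rect',np.round(r[0],1),np.round(r[1],1),round(r[2],1),'circ',np.round(cc[0],1),round(cc[1],1))
red=((H<8)|(H>172))&(S>140)&(V>80)
Z=W[...,2]
rep('holder',red&near(.563,.217,.13)&(Z<.012))
rep('cheeks',red&near(.563,.217,.06)&(Z>.024)&(Z<.036))
blue=(H>95)&(H<120)&(S>130)
rep('blue_mat',blue&near(.435,.395,.06)&(Z<.012))
rep('spool',blue&near(.558,.264,.045)&(Z>.04))
rep('white_mat',(S<60)&(V>150)&near(.423,.285,.06)&(Z<.012))
rep('plate',near(.429,.18,.065)&(Z>.009)&(Z<.02))
rep('yellow',near(.429,.18,.05)&(H>15)&(H<35)&(S>90)&(V>90))
rep('bottlecap',near(.573,.168,.05)&(Z>.075)&(Z<.1))
rep('bottlebody',near(.573,.168,.05)&(Z>.055)&(Z<.07))
rep('block',near(.571,.216,.035)&(Z>.022)&(Z<.032)&(S<70))
# height map of surroundings
for x in np.arange(.7,.0,-.04):
    print('%.2f'%x,[ (lambda q: '%3d'%(1000*q.max()) if len(q) else ' . ')(Z[(abs(W[...,0]-x)<.02)&(abs(W[...,1]-y)<.02)&(Z<.9)]) for y in np.arange(.56,-.25,-.04)])
E
python3 b.py
```

```text
holder 870 med [0.565  0.2181 0.0046] z [0.001 0.005 0.008] rect [576.8 216.9] [ 88.1 199.2] 12.5 circ [573.6 217.5] 104.8
cheeks 135 med [0.572  0.2148 0.0302] z [0.026 0.03  0.034] rect [573.9 215.3] [83.1 33.4] 12.5 circ [573.7 214.9] 42.4
blue_mat 914 med [0.4327 0.394  0.0028] z [-0.001  0.003  0.007] rect [433.7 394.4] [85.6 82.8] 12.6 circ [433.5 394.8] 43.4
spool 279 med [0.5583 0.2677 0.0488] z [0.045 0.049 0.052] rect [560.9 266.6] [54.2 48.6] 77.9 circ [562.7 266.5] 28.0
white_mat 950 med [0.4235 0.2821 0.0027] z [-0.001  0.003  0.007] rect [423.3 282. ] [84.7 84.2] 2.1 circ [423.9 283. ] 43.7
plate 1056 med [0.4284 0.1774 0.0137] z [0.01  0.014 0.017] rect [428.1 167.6] [104.1  78.3] 81.6 circ [428.  173.6] 59.1
yellow 59 med [0.43   0.1793 0.0134] z [0.01  0.014 0.018] rect [430.3 180.4] [69.1  5.2] 82.1 circ [429.2 180.5] 34.6
bottlecap 220 med [0.5845 0.1655 0.0828] z [0.077 0.083 0.087] rect [585.8 165.6] [39.7 35.4] 2.6 circ [585.9 166.1] 20.5
bottlebody 186 med [0.5779 0.1655 0.0593] z [0.055 0.059 0.065] rect [585.1 165.6] [53.9 58.1] 76.1 circ [585.1 165.2] 29.6
b
[... 2171 characters left out ...]
84', '  6', '386', '423', '420', '  5', '  6', '  6', '  4', '  5', '  6', '  5', '  6']
0.14 [' . ', '  5', '  5', '647', '662', '  6', '  5', '  5', '  8', '  6', '419', '422', '  5', '  6', '  7', '  7', '  6', '  6', '  5', '  5', '  6']
0.10 [' . ', '  5', '  5', '  5', '  5', '  6', '  6', '  6', '  5', '  7', '  6', ' 17', ' 17', ' 17', ' 16', ' 18', ' 19', ' 17', '  4', '  6', '  6']
0.06 [' . ', ' . ', ' . ', '  1', '  5', '  5', '  5', '  5', '  5', '  6', '  8', ' 17', ' 17', ' 81', ' 85', ' 71', ' 18', ' 17', '  6', '  6', '  5']
0.02 [' . ', ' . ', ' . ', ' . ', ' . ', ' . ', '  3', ' -1', ' . ', ' . ', ' . ', ' . ', ' . ', ' . ', ' . ', ' . ', ' . ', ' . ', ' . ', ' . ', ' . ']
```

```bash
cat >> h.py <<'E'
from scipy.spatial.transform import Rotation as Ro
def plan(*wps):
    """waypoints (x,y,z,yaw_deg of tool y): chain of calls; prints fraction rows per call"""
    o=manip.get_obs(); p=np.array(o['position']); R=Ro.from_quat(o['ee_rot']).as_matrix()
    yaw=np.degrees(np.arctan2(R[1,1],R[0,1])); print('t',round(o['clock'],2),'at',p.round(4),'yaw',yaw.round(2),'tilt',np.round(R[:2,2],4),'F',np.round(o['ft_force'],1),'g',round(o['grip_width'],3),round(o['grasp_force'],1),'q',np.round(o['joint_pos'],2))
    for w in wps:
        w=np.array(w,float)
        while True:
            d=R.T@(w[:3]-p)/.15; s=-((w[3]-yaw+180)%360-180)/30
            k=max(1,np.abs(d).max(),abs(s))
            d/=k; s/=k
            print('  call row',np.round(d,3).tolist(),round(s,3),'->',w if k==1 else 'part')
            p=p+R@d*.15; yaw-=s*30; R=Ro.from_euler('z',-s*30,degrees=True).as_matrix()@R
            if k==1: break
E
python3 -c "
from h import *
plan((.5622,.2665,.2,13),(.5622,.2665,.032,13))"
```

```text
t 1.05 at [0.2433 0.5757 0.2534] yaw 67.09 tilt [0.     0.0001] F [ 0.6 -1.2  0.1] g 1.002 0.0 q [-1.19  0.33 -0.06  1.46  0.02  1.35 -0.09]
  call row [-1.0, -0.388, 0.129] 0.653 -> part
  call row [-1.0, -0.028, 0.12] 0.609 -> part
  call row [-0.851, 0.255, 0.107] 0.541 -> [ 0.5622  0.2665  0.2    13.    ]
  call row [-0.0, -0.0, 1.0] -0.0 -> part
  call row [-0.0, -0.0, 0.12] -0.0 -> [ 0.5622  0.2665  0.032  13.    ]
```

Call:
{"name": "carry_out", "arguments": {
  "deltas": [
    [-1,-0.388,0.13,0.653,1],
    [-1,-0.388,0.13,0.653,1],
    [-1,-0.388,0.13,0.653,1],
    [-1,-0.388,0.13,0.653,1],
    [-1,-0.388,0.13,0.653,1]
  ]
}}

```text
clock: 1.68
position: [0.358, 0.4645, 0.234]
ee_rot: [0.362, 0.932, 0.0, -0.0]
ft_force: [-0.2, 0.4, -0.1]
grip_width: 1.0
grasp_force: 0.0
```

Call:
{"name": "carry_out", "arguments": {
  "deltas": [
    [-1,-0.028,0.12,0.609,1],
    [-1,-0.028,0.12,0.609,1],
    [-1,-0.028,0.12,0.609,1],
    [-1,-0.028,0.12,0.609,1]
  ]
}}

```text
clock: 2.17
position: [0.4672, 0.3587, 0.2156]
ee_rot: [0.506, 0.862, -0.0, 0.0]
ft_force: [-0.2, 0.1, -0.2]
grip_width: 0.996
grasp_force: 0.0
```

Call:
{"name": "carry_out", "arguments": {
  "deltas": [
    [-0.851,0.255,0.107,0.541,1],
    [-0.851,0.255,0.107,0.541,1],
    [-0.851,0.255,0.107,0.541,1],
    [-0.851,0.255,0.107,0.541,1],
    [-0.851,0.255,0.107,0.541,1]
  ]
}}

```text
clock: 2.8
position: [0.5608, 0.2695, 0.1999]
ee_rot: [0.621, 0.784, 0.0, -0.001]
ft_force: [0.3, -0.9, 0.1]
grip_width: 1.002
grasp_force: 0.0
```

```bash
python3 -c "
from h import *
plan((.5622,.2665,.032,13))
c=camera('wrist');save(c,'w1');save(camera('scene'),'s1')"
```

```text
t 2.8 at [0.5608 0.2695 0.1999] yaw 13.25 tilt [-0.0005  0.0014] F [ 0.3 -0.9  0.1] g 1.002 0.0 q [-0.74  0.36  0.28  1.56 -0.11  1.24 -0.21]
  call row [-0.021, 0.004, 1.0] 0.007 -> part
  call row [-0.003, 0.001, 0.119] 0.001 -> [ 0.5622  0.2665  0.032  13.    ]
```

View pics/w1.png

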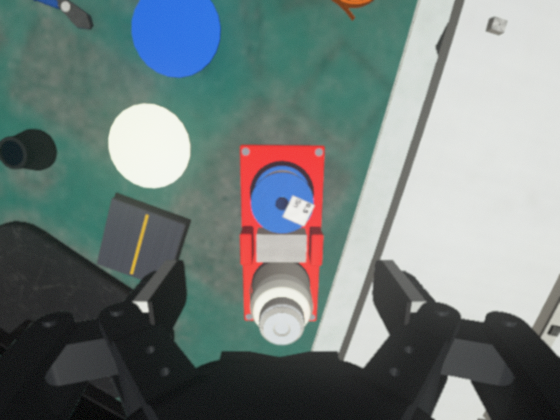

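View pics/s1.png

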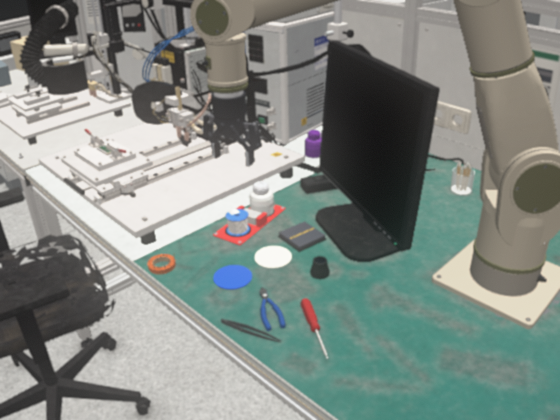

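The wrist view shows the spool at (283,198) with the block and bottle in line below it. It matches the map. The white step runs close to the holder on the far side, so I'll get its edge before using the fingers there.

```bash
python3 -c "
import numpy as np
W=np.load('topW.npy').reshape(-1,3)
for y in (.1,.14,.18,.22,.26,.3,.4):
    m=(abs(W[:,1]-y)<.012)&(W[:,0]>.61)&(W[:,0]<.75)&(W[:,2]>.05)&(W[:,2]<.08)
    x=W[m,0]; print(y,np.sort(x)[:4].round(3))
"
```

```text
0.1 [0.659 0.659 0.66  0.66 ]
0.14 [0.611 0.614 0.659 0.66 ]
0.18 [0.61  0.613 0.615 0.615]
0.22 [0.66 0.66 0.66 0.66]
0.26 [0.659 0.66  0.66  0.66 ]
0.3 [0.659 0.659 0.66  0.66 ]
0.4 [0.66  0.661 0.661 0.661]
```

Call:
{"name": "carry_out", "arguments": {
  "deltas": [
    [-0.02,0.004,0.4,0.008,1],
    [-0.02,0.004,0.8,0.008,1],
    [-0.02,0.004,1,0.008,1],
    [-0.02,0.004,1,0.008,1],
    [-0.02,0.004,1,0.008,1]
  ]
}}

```text
clock: 3.52
position: [0.5642, 0.2649, 0.0516]
ee_rot: [0.624, 0.782, 0.001, 0.0]
ft_force: [0.2, 0.7, 0.6]
grip_width: 0.999
grasp_force: 0.0
```

```bash
python3 -c "
from h import *
plan((.5622,.2665,.032,13),(.5622,.2665,.15,13),(.4335,.3945,.15,13),(.4335,.3945,.034,13))"
```

```text
t 3.52 at [0.5642 0.2649 0.0516] yaw 12.81 tilt [0.0019 0.0015] F [0.2 0.7 0.6] g 0.999 0.0 q [-0.71  0.52  0.26  1.68 -0.15  0.96 -0.18]
  call row [0.013, -0.011, 0.131] -0.006 -> [ 0.5622  0.2665  0.032  13.    ]
  call row [0.001, 0.002, -0.787] -0.0 -> [ 0.5622  0.2665  0.15   13.    ]
  call row [1.0, -0.629, -0.0] -0.0 -> part
  call row [0.024, -0.015, -0.0] -0.0 -> [ 0.4335  0.3945  0.15   13.    ]
  call row [-0.001, -0.002, 0.773] -0.0 -> [ 0.4335  0.3945  0.034  13.    ]
```

Call:
{"name": "carry_out", "arguments": {
  "deltas": [
    [0.01,-0.008,0.13,0,1],
    [0.01,-0.008,0.13,0,1],
    [0.01,-0.008,0.13,0,1],
    [0.01,-0.008,0.13,0,-1],
    [0.01,-0.008,0.13,0,-1],
    [0.01,-0.008,0.13,0,-1],
    [0.01,-0.008,0.13,0,-1],
    [0.01,-0.008,0.13,0,-1]
  ],
  "force": 50
}}

```text
clock: 4.53
position: [0.5626, 0.2652, 0.0311]
ee_rot: [0.624, 0.781, 0.001, 0.0]
ft_force: [-0.1, -0.5, 5.5]
grip_width: 0.643
grasp_force: 53.0
```

Call:
{"name": "carry_out", "arguments": {
  "deltas": [
    [0,0,-0.1,0,-1],
    [0,0,-0.3,0,-1],
    [0,0,-0.55,0,-1],
    [0,0,-0.79,0,-1],
    [0.2,-0.13,-0.79,0,-1],
    [0.45,-0.28,-0.79,0,-1],
    [0.7,-0.44,-0.79,0,-1],
    [0.9,-0.56,-0.79,0,-1],
    [1,-0.63,-0.79,0,-1],
    [1,-0.63,-0.79,0,-1],
    [1,-0.63,-0.79,0,-1]
  ]
}}

```text
clock: 5.9
position: [0.4381, 0.3889, 0.1489]
ee_rot: [0.625, 0.781, -0.0, 0.0]
ft_force: [-0.1, 0.2, -1.9]
grip_width: 0.651
grasp_force: 53.6
```

```bash
python3 -c "
from h import *
plan((.4335,.3945,.034,13),(.4335,.3945,.15,13))"
```

```text
t 5.9 at [0.4381 0.3889 0.1489] yaw 12.64 tilt [ 0.0007 -0.0007] F [-0.1  0.2 -1.9] g 0.651 53.6 q [-0.98  0.33  0.21  1.71 -0.07  1.12 -0.53]
  call row [0.044, -0.022, 0.766] -0.012 -> [ 0.4335  0.3945  0.034  13.    ]
  call row [-0.001, 0.0, -0.773] -0.0 -> [ 0.4335  0.3945  0.15   13.    ]
```

Call:
{"name": "carry_out", "arguments": {
  "deltas": [
    [0.04,-0.022,0.2,0,-1],
    [0.04,-0.022,0.45,0,-1],
    [0.04,-0.022,0.65,0,-1],
    [0.04,-0.022,0.75,0,-1],
    [0.04,-0.022,0.79,0,-1],
    [0.04,-0.022,0.79,0,-1],
    [0.04,-0.022,0.79,0,-1]
  ]
}}

```text
clock: 6.78
position: [0.4328, 0.396, 0.0314]
ee_rot: [0.624, 0.781, 0.001, 0.0]
ft_force: [-0.4, 0.6, -2.9]
grip_width: 0.643
grasp_force: 53.6
```

Call:
{"name": "carry_out", "arguments": {
  "deltas": [
    [0,0,0.013,0,-1],
    [0,0,0.013,0,-1],
    [0,0,0.013,0,1],
    [0,0,0.013,0,1],
    [0,0,0.013,0,1],
    [0,0,0.013,0,1],
    [0,0,-0.2,0,1],
    [0,0,-0.5,0,1],
    [0,0,-0.8,0,1],
    [0,0,-0.8,0,1],
    [0,0,-0.8,0,1]
  ]
}}

```text
clock: 8.15
position: [0.4319, 0.3953, 0.1497]
ee_rot: [0.624, 0.781, -0.0, -0.0]
ft_force: [-0.1, 0.2, 0.1]
grip_width: 1.0
grasp_force: 0.0
```

```bash
python3 -c "
from h import *
plan((.585,.165,.16,13),(.585,.165,.05,13))"
```

```text
t 8.15 at [0.4319 0.3953 0.1497] yaw 12.77 tilt [-0.0004 -0.0003] F [-0.1  0.2  0.1] g 1.0 0.0 q [-0.99  0.32  0.2   1.71 -0.07  1.12 -0.54]
  call row [-1.0, 0.381, -0.04] -0.004 -> part
  call row [-0.724, 0.274, -0.029] -0.003 -> [ 0.585  0.165  0.16  13.   ]
  call row [0.0, 0.0, 0.733] -0.0 -> [ 0.585  0.165  0.05  13.   ]
```

Call:
{"name": "carry_out", "arguments": {
  "deltas": [
    [-0.3,0.12,-0.07,0,1],
    [-0.7,0.27,-0.07,0,1],
    [-1,0.381,-0.07,0,1],
    [-1,0.381,-0.07,0,1]
  ]
}}

```text
clock: 8.65
position: [0.5228, 0.2567, 0.1593]
ee_rot: [0.627, 0.779, -0.001, 0.001]
ft_force: [-1.3, 0.8, -0.2]
grip_width: 1.001
grasp_force: 0.0
```

Call:
{"name": "carry_out", "arguments": {
  "deltas": [
    [-0.4,0.15,0,0,1],
    [-0.724,0.274,0,0,1],
    [-0.724,0.274,0,0,1],
    [-0.724,0.274,0,0,1],
    [-0.724,0.274,0,0,1]
  ]
}}

```text
clock: 9.28
position: [0.5841, 0.1669, 0.1601]
ee_rot: [0.623, 0.782, -0.0, -0.001]
ft_force: [-0.5, 0.4, 0.4]
grip_width: 1.0
grasp_force: 0.0
```

```bash
python3 -c "
from h import *
plan((.585,.165,.05,13))
c=camera('top');save(c,'t2')
W=cloud(c);m=(np.hypot(W[...,0]-.4335,W[...,1]-.3945)<.05)&(W[...,2]>.04)&(W[...,2]<.056)
print(W[m].mean(0), cv2.minEnclosingCircle((W[m][:,:2]*1000).astype(np.float32)))"
```

```text
t 9.28 at [0.5841 0.1669 0.1601] yaw 12.92 tilt [-0.0013  0.0004] F [-0.5  0.4  0.4] g 1.0 0.0 q [-0.63  0.37  0.34  1.64 -0.13  1.16 -0.03]
  call row [-0.014, 0.004, 0.734] -0.003 -> [ 0.585  0.165  0.05  13.   ]
[0.43243313 0.39801753 0.04694085] ((432.5306701660156, 398.28765869140625), 28.571584701538086)
```

View pics/t2.png

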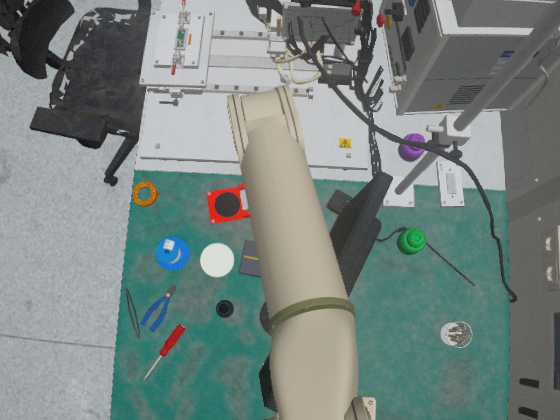

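The spool stands on the blue mat at (172,253), about 4 mm off the middle. The arm now lies over the monitor, so I'll check the clearance before going down.

```bash
python3 -c "
from h import *
c=camera('top');W=cloud(c)
for v,u in ((110,262),(150,275),(200,290),(250,300),(300,315),(350,320),(400,320)): print(u,v,W[v,u].round(3))
c=camera('scene');W=cloud(c);save(c,'s2')
"
```

```text
262 110 [0.583 0.166 0.527]
275 150 [0.507 0.143 0.568]
290 200 [0.431 0.121 0.604]
300 250 [0.367 0.107 0.633]
315 300 [0.31  0.09  0.661]
320 350 [0.26  0.085 0.682]
320 400 [0.215 0.085 0.703]
```

View pics/s2.png

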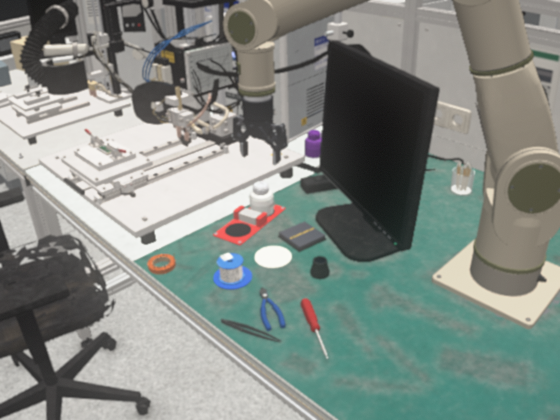

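Clear by several centimetres here: the arm's underside is at about 0.52 and the monitor top at 0.42. Now I'll lower onto the bottle.

Call:
{"name": "carry_out", "arguments": {
  "deltas": [
    [-0.01,0.004,0.2,0,1],
    [-0.01,0.004,0.4,0,1],
    [-0.01,0.004,0.6,0,1],
    [-0.01,0.004,0.74,0,1],
    [-0.01,0.004,0.74,0,1],
    [-0.01,0.004,0.74,0,1],
    [-0.01,0.004,0.74,0,-1],
    [-0.01,0.004,0.74,0,-1],
    [-0.01,0.004,0.74,0,-1],
    [-0.01,0.004,0.74,0,-1],
    [-0.01,0.004,0.74,0,-1]
  ],
  "force": 40
}}

```text
clock: 10.8
position: [0.5868, 0.1641, 0.0511]
ee_rot: [0.624, 0.781, 0.001, 0.0]
ft_force: [-0.6, 0.5, 6.5]
grip_width: 0.713
grasp_force: 42.8
```

```bash
python3 -c "
from h import *
plan((.585,.165,.17,13),(.423,.282,.17,13),(.423,.282,.049,13))"
```

```text
t 10.8 at [0.5868 0.1641 0.0511] yaw 12.77 tilt [0.0017 0.001 ] F [-0.6  0.5  6.5] g 0.713 42.8 q [-0.6   0.5   0.31  1.72 -0.18  0.95  0.01]
  call row [0.009, -0.008, -0.793] -0.008 -> [ 0.585  0.165  0.17  13.   ]
  call row [1.0, -0.874, -0.001] -0.0 -> part
  call row [0.003, -0.003, -0.0] -0.0 -> [ 0.423  0.282  0.17  13.   ]
  call row [-0.001, -0.002, 0.807] -0.0 -> [ 0.423  0.282  0.049 13.   ]
```

Call:
{"name": "carry_out", "arguments": {
  "deltas": [
    [0,0,-0.1,0,-1],
    [0,0,-0.3,0,-1],
    [0,0,-0.55,0,-1],
    [0,0,-0.79,0,-1],
    [0.2,-0.17,-0.79,0,-1],
    [0.4,-0.35,-0.79,0,-1],
    [0.6,-0.52,-0.79,0,-1],
    [0.8,-0.7,-0.79,0,-1],
    [0.95,-0.83,-0.79,0,-1],
    [1,-0.874,-0.79,0,-1],
    [1,-0.874,-0.79,0,-1],
    [1,-0.874,-0.79,0,-1]
  ]
}}

```text
clock: 12.3
position: [0.4261, 0.2801, 0.1685]
ee_rot: [0.625, 0.781, 0.0, 0.0]
ft_force: [0.6, -0.3, -2.1]
grip_width: 0.714
grasp_force: 44.1
```

```bash
python3 -c "
from h import *
plan((.4235,.2825,.049,13))
c=camera('top');W=cloud(c)
m=(W[...,2]>.43)&(W[...,2]<.9)
for x in np.arange(.1,.5,.03):
    for_=m&(abs(W[...,0]-x)<.008)
    P=W[for_]
    if len(P): k=P[:,2].argmax(); print(P[k].round(3), P[:,1].min().round(3),P[:,1].max().round(3))
"
```

```text
t 12.3 at [0.4261 0.2801 0.1685] yaw 12.66 tilt [ 0.0006 -0.0001] F [ 0.6 -0.3 -2.1] g 0.714 44.1 q [-0.89  0.14  0.24  1.88 -0.04  1.12 -0.42]
  call row [0.02, -0.014, 0.797] -0.011 -> [ 0.4235  0.2825  0.049  13.    ]
[0.196 0.07  0.69 ] 0.048 0.166
[0.212 0.091 0.677] 0.06 0.187
[0.242 0.126 0.656] 0.085 0.21
[0.272 0.152 0.639] 0.108 0.231
[0.303 0.166 0.62 ] 0.131 0.255
[0.333 0.195 0.602] 0.152 0.28
[0.362 0.223 0.585] 0.175 0.302
[0.392 0.237 0.566] 0.197 0.326
[0.424 0.222 0.556] 0.216 0.342
[0.452 0.242 0.545] 0.238 0.312
[0.483 0.267 0.522] 0.261 0.277
```

Call:
{"name": "carry_out", "arguments": {
  "deltas": [
    [0.02,-0.014,0.2,0,-1],
    [0.02,-0.014,0.45,0,-1],
    [0.02,-0.014,0.65,0,-1],
    [0.02,-0.014,0.76,0,-1],
    [0.02,-0.014,0.8,0,-1],
    [0.02,-0.014,0.8,0,-1],
    [0.02,-0.014,0.805,0,-1]
  ]
}}

```text
clock: 13.22
position: [0.4233, 0.2839, 0.049]
ee_rot: [0.624, 0.781, 0.001, 0.0]
ft_force: [-4.7, -3.0, 16.1]
grip_width: 0.711
grasp_force: 45.6
```

```bash
python3 -c "
from h import *
plan((.4235,.2825,.049,13))
c=camera('top');W=cloud(c)
m=(W[...,2]>.43)&(W[...,2]<.9)
for x in np.arange(.1,.5,.03):
    for_=m&(abs(W[...,0]-x)<.008)
    P=W[for_]
    if len(P): k=P[:,2].argmax(); print(P[k].round(3), P[:,1].min().round(3),P[:,1].max().round(3))
"
```

```text
t 13.22 at [0.4233 0.2839 0.049 ] yaw 12.74 tilt [0.0014 0.0013] F [-4.7 -3.  16.1] g 0.711 45.6 q [-0.88  0.3   0.22  1.98 -0.09  0.86 -0.39]
  call row [-0.009, -0.001, -0.0] -0.009 -> [ 0.4235  0.2825  0.049  13.    ]
[0.192 0.107 0.685] 0.069 0.183
[0.213 0.111 0.669] 0.083 0.202
[0.242 0.118 0.629] 0.097 0.223
[0.272 0.151 0.597] 0.123 0.241
[0.303 0.179 0.564] 0.142 0.262
[0.332 0.186 0.534] 0.163 0.287
[0.362 0.221 0.502] 0.185 0.307
[0.393 0.236 0.47 ] 0.205 0.322
[0.422 0.231 0.447] 0.225 0.279
```

Call:
{"name": "carry_out", "arguments": {
  "deltas": [
    [0,0,-0.01,0,-1],
    [0,0,-0.01,0,1],
    [0,0,-0.01,0,1],
    [0,0,-0.01,0,1],
    [0,0,-0.01,0,1],
    [0,0,-0.2,0,1],
    [0,0,-0.4,0,1],
    [0,0,-0.65,0,1],
    [0,0,-0.8,0,1],
    [0,0,-0.8,0,1],
    [0,0,-0.8,0,1]
  ]
}}

```text
clock: 14.65
position: [0.4219, 0.2833, 0.1667]
ee_rot: [0.624, 0.781, -0.0, -0.0]
ft_force: [-0.0, 0.1, -0.9]
grip_width: 0.998
grasp_force: 0.0
```

```bash
python3 -c "
from h import *
plan((.574,.2155,.13,-77),(.574,.2155,.031,-77))"
```

```text
t 14.65 at [0.4219 0.2833 0.1667] yaw 12.76 tilt [-0.0008 -0.0006] F [-0.   0.1 -0.9] g 0.998 0.0 q [-0.9   0.14  0.24  1.89 -0.04  1.12 -0.43]
  call row [-0.222, 0.297, 0.082] 1.0 -> part
  call row [-0.044, 0.368, 0.081] 1.0 -> part
  call row [0.145, 0.338, 0.081] 0.992 -> [  0.574    0.2155   0.13   -77.    ]
  call row [0.0, 0.001, 0.66] -0.0 -> [ 5.740e-01  2.155e-01  3.100e-02 -7.700e+01]
```

Call:
{"name": "carry_out", "arguments": {
  "deltas": [
    [-0.222,0.297,0,0.35,1],
    [-0.222,0.297,0,0.7,1],
    [-0.222,0.297,0,1,1],
    [-0.222,0.297,0,1,1]
  ]
}}

```text
clock: 15.15
position: [0.4726, 0.2605, 0.1662]
ee_rot: [0.805, 0.594, -0.001, 0.0]
ft_force: [0.8, 0.0, -0.5]
grip_width: 1.003
grasp_force: 0.0
```

Call:
{"name": "carry_out", "arguments": {
  "deltas": [
    [-0.044,0.368,0.08,0.35,1],
    [-0.044,0.368,0.08,0.7,1],
    [-0.044,0.368,0.08,1,1],
    [-0.044,0.368,0.08,1,1]
  ]
}}

```text
clock: 15.65
position: [0.5236, 0.2382, 0.1548]
ee_rot: [0.93, 0.367, -0.001, 0.0]
ft_force: [-0.4, 0.0, -0.4]
grip_width: 1.002
grasp_force: 0.0
```

Call:
{"name": "carry_out", "arguments": {
  "deltas": [
    [0.145,0.338,0.1,0.35,1],
    [0.145,0.338,0.1,0.7,1],
    [0.145,0.338,0.1,0.992,1],
    [0.145,0.338,0.1,0.992,1],
    [0.145,0.338,0.1,0.992,1]
  ]
}}

```text
clock: 16.27
position: [0.5741, 0.216, 0.1404]
ee_rot: [0.993, 0.116, -0.0, -0.0]
ft_force: [0.0, -0.0, 0.2]
grip_width: 1.0
grasp_force: 0.0
```

```bash
python3 -c "
from h import *
plan((.574,.2155,.031,-77))
c=camera('wrist');save(c,'w3');c=camera('top')
W=cloud(c);m=(np.hypot(W[...,0]-.4235,W[...,1]-.2825)<.05)&(W[...,2]>.07)&(W[...,2]<.09)
print(cv2.minEnclosingCircle((W[m][:,:2]*1000).astype(np.float32)))"
```

```text
t 16.27 at [0.5741 0.216  0.1404] yaw -76.62 tilt [-0.0001  0.0002] F [ 0.  -0.   0.2] g 1.0 0.0 q [-0.85  0.42  0.53  1.65 -0.23  1.13 -1.59]
  call row [-0.001, 0.003, 0.73] 0.013 -> [ 5.740e-01  2.155e-01  3.100e-02 -7.700e+01]
((422.4010925292969, 285.5948791503906), 20.20536994934082)
```

View pics/w3.png

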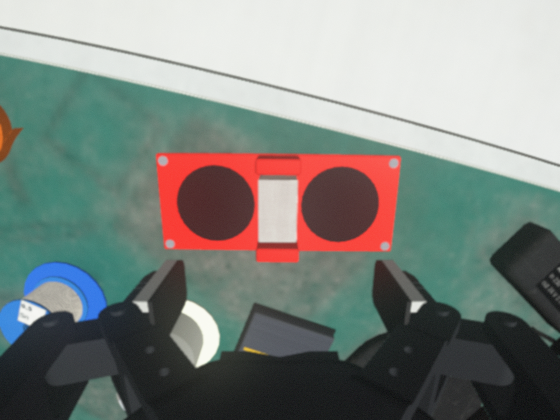

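Bottle on the white mat is about 4 mm off the middle. In the wrist view the block lies between the discs at (278,210), and the fingers straddle it. I'll go down on the block now.

Call:
{"name": "carry_out", "arguments": {
  "deltas": [
    [0,0.002,0.2,0.01,1],
    [0,0.002,0.4,0.01,0.6],
    [0,0.002,0.6,0.01,0.4],
    [0,0.002,0.71,0.01,0.4],
    [0,0.002,0.71,0.01,0.4],
    [0,0.002,0.71,0.01,0.4],
    [0,0.002,0.71,0.01,-1],
    [0,0.002,0.71,0.01,-1],
    [0,0.002,0.71,0.01,-1],
    [0,0.002,0.71,0.01,-1],
    [0,0.002,0.71,0.01,-1]
  ],
  "force": 60
}}

```text
clock: 17.75
position: [0.575, 0.216, 0.0352]
ee_rot: [0.994, 0.111, 0.001, -0.001]
ft_force: [-1.4, -0.5, 6.2]
grip_width: 0.332
grasp_force: 60.5
```

```bash
python3 -c "
from h import *
plan((.574,.2155,.12,-77),(.43,.18,.12,-7.9))"
```

```text
t 17.75 at [0.575  0.216  0.0352] yaw -77.28 tilt [0.0015 0.0012] F [-1.4 -0.5  6.2] g 0.332 60.5 q [-0.81  0.55  0.49  1.72 -0.31  0.94 -1.55]
  call row [-0.006, 0.001, -0.565] -0.009 -> [  0.574    0.2155   0.12   -77.    ]
  call row [-0.429, 0.006, -0.001] -1.0 -> part
  call row [-0.375, -0.209, -0.0] -1.0 -> part
  call row [-0.067, -0.112, -0.0] -0.303 -> [ 0.43  0.18  0.12 -7.9 ]
```

Call:
{"name": "carry_out", "arguments": {
  "deltas": [
    [0,0,-0.15,0,-1],
    [0,0,-0.4,0,-1],
    [0,0,-0.64,0,-1],
    [-0.1,0,-0.64,-0.2,-1],
    [-0.2,0,-0.64,-0.5,-1],
    [-0.32,0,-0.64,-0.8,-1],
    [-0.429,0.006,-0.64,-1,-1],
    [-0.429,0.006,-0.64,-1,-1]
  ]
}}

```text
clock: 18.75
position: [0.5109, 0.2002, 0.13]
ee_rot: [0.931, 0.364, -0.0, -0.0]
ft_force: [0.9, -0.4, -3.5]
grip_width: 0.327
grasp_force: 60.2
```

Call:
{"name": "carry_out", "arguments": {
  "deltas": [
    [-0.1,-0.06,0,-0.25,-1],
    [-0.22,-0.12,0,-0.5,-1],
    [-0.32,-0.18,0,-0.8,-1],
    [-0.375,-0.209,0,-1,-1],
    [-0.375,-0.209,0,-1,-1]
  ]
}}

```text
clock: 19.38
position: [0.4493, 0.1854, 0.1301]
ee_rot: [0.806, 0.592, 0.0, -0.0]
ft_force: [-0.0, -0.3, -3.1]
grip_width: 0.334
grasp_force: 60.2
```

```bash
cat > arm.py <<'E'
from h import *
plan((.43,.18,.13,-7.9),(.43,.18,.048,-7.9))
c=camera('top');W=cloud(c)
m=(W[...,2]>.43)&(W[...,2]<.9)
for x in np.arange(.16,.5,.03):
    P=W[m&(abs(W[...,0]-x)<.008)]
    if len(P): k=P[:,2].argmax(); print(P[k].round(3), P[:,1].min().round(3),P[:,1].max().round(3))
E
python3 arm.py
```

```text
t 19.38 at [0.4493 0.1854 0.1301] yaw -17.46 tilt [0.0001 0.0005] F [-0.  -0.3 -3.1] g 0.334 60.2 q [-0.84  0.14  0.38  1.99 -0.06  1.03 -0.74]
  call row [-0.073, -0.112, 0.001] -0.319 -> [ 0.43  0.18  0.13 -7.9 ]
  call row [-0.0, 0.0, 0.547] -0.0 -> [ 0.43   0.18   0.048 -7.9  ]
[0.194 0.04  0.684] 0.019 0.12
[0.213 0.066 0.67 ] 0.022 0.134
[0.243 0.074 0.646] 0.039 0.146
[0.272 0.104 0.626] 0.054 0.16
[0.302 0.11  0.607] 0.068 0.175
[0.332 0.119 0.586] 0.081 0.187
[0.362 0.133 0.565] 0.096 0.202
[0.393 0.15  0.546] 0.11 0.22
[0.423 0.169 0.526] 0.122 0.233
[0.452 0.139 0.517] 0.136 0.245
[0.483 0.151 0.499] 0.145 0.213
```

Call:
{"name": "carry_out", "arguments": {
  "deltas": [
    [-0.073,-0.112,0,-0.319,-1],
    [-0.073,-0.112,0,-0.319,-1],
    [-0.073,-0.112,0,-0.319,-1],
    [-0.073,-0.112,0.13,-0.319,-1],
    [-0.073,-0.112,0.26,-0.319,-1],
    [-0.073,-0.112,0.26,-0.319,-1]
  ]
}}

```text
clock: 20.18
position: [0.4297, 0.1795, 0.09]
ee_rot: [0.754, 0.657, -0.001, 0.0]
ft_force: [-0.0, 0.5, -2.6]
grip_width: 0.332
grasp_force: 60.3
```

```bash
cat >> arm.py <<'E'
c=camera('scene');W=cloud(c);save(c,'s%d'%(manip.get_obs()['clock']*10))
m=(W[...,2]>.36)&(W[...,2]<.9)
for x in np.arange(.16,.5,.03):
    P=W[m&(abs(W[...,0]-x)<.012)&(W[...,1]>.135-.45*(x-.2)+.05)&(W[...,1]<.35)]
    if len(P): k=P[:,2].argmin(); print('low',P[k].round(3), P[:,2].max().round(3))
P=W[(W[...,2]>.395)&(W[...,2]<.5)&(W[...,0]>.1)&(W[...,0]<.5)&(W[...,1]<.135-.45*(W[...,0]-.2)+.03)&(W[...,1]>-.05)]
print(len(P), P[:,2].max() if len(P) else 0)
E
python3 arm.py; ls pics
```

```text
t 20.18 at [0.4297 0.1795 0.09  ] yaw -7.87 tilt [-0.0017 -0.0016] F [-0.   0.5 -2.6] g 0.332 60.3 q [-0.83  0.15  0.36  2.07 -0.07  0.94 -0.57]
  call row [0.003, 0.001, -0.267] 0.001 -> [ 0.43  0.18  0.13 -7.9 ]
  call row [0.001, 0.001, 0.547] -0.0 -> [ 0.43   0.18   0.048 -7.9  ]
[0.192 0.042 0.675] 0.019 0.124
[0.214 0.076 0.654] 0.025 0.136
[0.243 0.09  0.626] 0.043 0.15
[0.272 0.088 0.602] 0.056 0.165
[0.303 0.116 0.577] 0.071 0.177
[0.332 0.117 0.553] 0.085 0.192
[0.362 0.138 0.529] 0.1 0.207
[0.393 0.148 0.504] 0.112 0.224
[0.422 0.127 0.485] 0.125 0.236
[0.452 0.14  0.468] 0.137 0.234
[0.482 0.154 0.446] 0.153 0.171
low [0.292 0.15  0.466] 0.559
low [0.32  0.149 0.44 ] 0.555
low [0.35  0.201 0.403] 0.546
low [0.379 0.21  0.375] 0.525
low [0.395 0.204 0.36 ] 0.498
low [0.436 0.225 0.36 ] 0.466
low [0.448 0.222 0.361] 0.465
1463 0.4997999408590496
s1.png
s2.png
s202.png
scene0.png
t2.png
top0.png
w1.png
w3.png
```

View pics/s202.png

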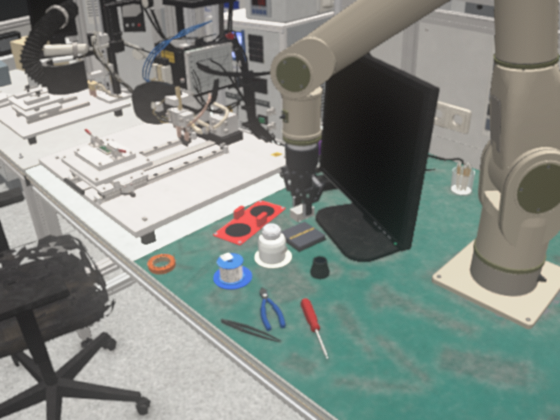

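```bash
cat > clr.py <<'E'
from h import *
W0=np.load('topW.npy'); M=W0[(W0[...,2]>.15)&(W0[...,2]<.44)&(W0[...,0]>.1)&(W0[...,0]<.62)&(W0[...,1]<.2)&(W0[...,1]>-.1)]
c=camera('top');W=cloud(c)
m=(W[...,2]>.45)&(W[...,2]<.9)&(W[...,0]>.23)&(W[...,0]<.42)
P=W[m]
from scipy.optimize import least_squares
# cylinder fit: point at x=.32, direction, radius
def d(q,X): 
    a=np.array([.32,q[0],q[1]]);u=np.array([1,q[2],q[3]]);u/=np.linalg.norm(u); v=X-a; return np.linalg.norm(v-np.outer(v@u,u),axis=1)
s=least_squares(lambda q:d(q,P)-q[4],[.13,.5,.4,-.8,.05],loss='soft_l1',f_scale=.003); q=s.x
print('fit',q.round(4),'res',np.abs(s.fun).mean())
D=d(q,M)-q[4]; k=np.argsort(D)[:3]; print('clearance',D[k].round(4),M[k].round(3))
for dz,ds in ((.03,.1),(.04,.12)):
    q2=q.copy(); q2[1]-=dz; q2[3]-=ds; D=d(q2,M)-q[4]; k=D.argmin(); print('if axis at x=.32 drops',dz,'clr',D[k].round(4),M[k].round(3))
E
python3 clr.py
```

```text
fit [ 0.1288  0.5023  0.4741 -0.8115  0.0468] res 0.0010886225172719519
clearance [0.0489 0.0497 0.0497] [[0.302 0.075 0.424]
 [0.321 0.068 0.423]
 [0.289 0.082 0.423]]
if axis at x=.32 drops 0.03 clr 0.0274 [0.289 0.082 0.423]
if axis at x=.32 drops 0.04 clr 0.0205 [0.289 0.082 0.423]
```

Clearance to the monitor is 49 mm now, and about 25 mm expected at the bottom. I'll set the block down.

Call:
{"name": "carry_out", "arguments": {
  "deltas": [
    [0,0,0.1,0,-1],
    [0,0,0.2,0,-1],
    [0,0,0.27,0,-1],
    [0,0,0.295,0,-1],
    [0,0,0.295,0,-1],
    [0,0,0.295,0,-1]
  ]
}}

```text
clock: 21.08
position: [0.4302, 0.18, 0.0471]
ee_rot: [0.753, 0.658, 0.0, 0.0]
ft_force: [-0.2, -0.1, -3.1]
grip_width: 0.334
grasp_force: 60.3
```

```bash
python3 clr.py; python3 -c "
from h import *
plan((.43,.18,.0445,-7.9))"
```

```text
fit [ 0.1327  0.4769  0.4305 -0.9944  0.0463] res 0.00062766174950414
clearance [0.0336 0.0338 0.0343] [[0.289 0.082 0.423]
 [0.302 0.075 0.424]
 [0.297 0.078 0.422]]
if axis at x=.32 drops 0.03 clr 0.0151 [0.289 0.082 0.423]
if axis at x=.32 drops 0.04 clr 0.0095 [0.289 0.082 0.423]
t 21.12 at [0.4302 0.18   0.0471] yaw -7.73 tilt [0.0006 0.0006] F [ 0.3 -0.5 -3.7] g 0.329 60.3 q [-0.82  0.23  0.35  2.1  -0.11  0.83 -0.54]
  call row [-0.0, -0.001, 0.018] 0.006 -> [ 0.43    0.18    0.0445 -7.9   ]
```

Call:
{"name": "carry_out", "arguments": {
  "deltas": [
    [0,0,0.018,0,-1],
    [0,0,0.018,0,-1],
    [0,0,0.018,0,0.3],
    [0,0,0.018,0,0.3],
    [0,0,0.018,0,0.3],
    [0,0,0.018,0,0.3],
    [0,0,0.018,0,0.3],
    [0,0,-0.2,0,0.5],
    [0,0,-0.5,0,1],
    [0,0,-0.8,0,1],
    [0,0,-0.8,0,1]
  ]
}}

```text
clock: 22.5
position: [0.4316, 0.1808, 0.17]
ee_rot: [0.753, 0.658, 0.003, 0.0]
ft_force: [-0.5, 0.6, -0.5]
grip_width: 0.999
grasp_force: 0.0
```

```bash
python3 -c "
from h import *
plan((.4224,.284,.17,15),(.4224,.284,.05,15))
c=camera('wrist');save(c,'w4');W=cloud(c)
m=(np.hypot(W[...,0]-.43,W[...,1]-.18)<.04)&(W[...,2]>.03)&(W[...,2]<.045)
print(W[m].mean(0),cv2.minAreaRect((W[m][:,:2]*1000).astype(np.float32)))"
```

```text
t 22.5 at [0.4316 0.1808 0.17  ] yaw -7.73 tilt [0.005  0.0039] F [-0.5  0.6 -0.5] g 0.999 0.0 q [-0.85  0.04  0.37  1.99 -0.02  1.11 -0.61]
  call row [0.673, -0.153, 0.002] -0.758 -> [ 0.4224  0.284   0.17   15.    ]
  call row [-0.004, -0.004, 0.8] -0.0 -> [ 0.4224  0.284   0.05   15.    ]
[0.42929907 0.18147874 0.03604194] ((429.1856994628906, 180.40557861328125), (50.0355110168457, 30.103858947753906), 82.251220703125)
```

View pics/w4.png

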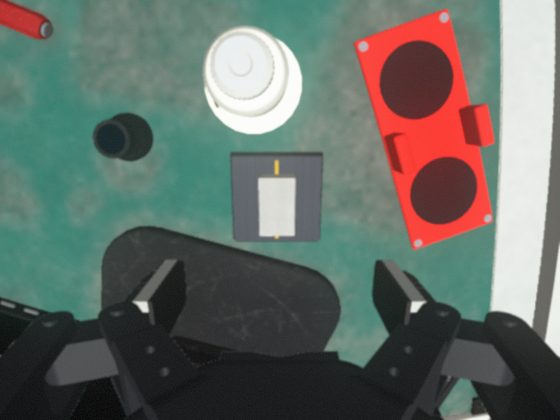

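The block lies on the plate along the line at (277,206) and looks a little off centre lengthwise. I'll measure the plate itself in this view.

```bash
python3 -c "
from h import *
c=camera('wrist');W=cloud(c);v,u=np.mgrid[:420,:560]
k=(u>225)&(u<330)&(v>145)&(v<247)
m=k&(W[...,2]>.010)&(W[...,2]<.0185)
P=(W[m][:,:2]*1000).astype(np.float32);print(cv2.minAreaRect(P))
ang=np.radians(-7.9);xa=np.array([np.cos(ang),np.sin(ang)]);ya=np.array([-xa[1],xa[0]])
for a in (xa,ya): t=(P-[430,180])@a; print(np.percentile(t,[.2,1,99,99.8]))
hsv=cv2.cvtColor(c['img'],cv2.COLOR_RGB2HSV);y=k&(hsv[...,0]>15)&(hsv[...,0]<35)&(hsv[...,1]>100)
Q=W[y][:,:2]*1000;print(((Q-[430,180])@xa).mean(),np.sort((Q-[430,180])@ya)[[0,-1]],v[y].min(),v[y].max())
"
```

```text
((428.5589294433594, 181.6721649169922), (79.60045623779297, 79.34276580810547), 82.19026947021484)
[-41.09400896 -40.43875321  37.23799264  37.80130216]
[-37.85835568 -37.53995562  41.08201514  41.18082912]
-1.6511384846287587 [-35.44561547  68.59476471] 159 238
```

The block is within 2 mm of the plate's middle and aligned to about 0.1°. Now back to the bottle.

Call:
{"name": "carry_out", "arguments": {
  "deltas": [
    [0.2,-0.05,0,-0.25,1],
    [0.45,-0.1,0,-0.5,1],
    [0.673,-0.153,0,-0.7,1],
    [0.673,-0.153,0,-0.7,1],
    [0.673,-0.153,0,-0.7,1]
  ]
}}

```text
clock: 23.22
position: [0.4205, 0.282, 0.1656]
ee_rot: [0.621, 0.784, -0.001, 0.0]
ft_force: [0.8, -0.6, -0.9]
grip_width: 1.002
grasp_force: 0.0
```

```bash
python3 -c "
from h import *
plan((.4226,.2845,.05,13),(.4226,.2845,.17,13),(.5855,.165,.17,13),(.5855,.165,.054,13))"
```

```text
t 23.23 at [0.4205 0.282  0.1656] yaw 13.19 tilt [-0.0014 -0.0018] F [ 0.8 -0.6 -0.9] g 1.002 0.0 q [-0.94  0.14  0.28  1.89 -0.04  1.12 -0.41]
  call row [0.014, 0.019, 0.77] 0.006 -> [ 0.4226  0.2845  0.05   13.    ]
  call row [-0.001, -0.001, -0.8] -0.0 -> [ 0.4226  0.2845  0.17   13.    ]
  call row [-1.0, 0.861, -0.0] -0.0 -> part
  call row [-0.021, 0.018, -0.0] -0.0 -> [ 0.5855  0.165   0.17   13.    ]
  call row [0.001, 0.001, 0.773] -0.0 -> [ 0.5855  0.165   0.054  13.    ]
```

Call:
{"name": "carry_out", "arguments": {
  "deltas": [
    [0.014,0.019,0.2,0,1],
    [0.014,0.019,0.4,0,1],
    [0.014,0.019,0.6,0,1],
    [0.014,0.019,0.77,0,1],
    [0.014,0.019,0.77,0,1],
    [0.014,0.019,0.77,0,1],
    [0.014,0.019,0.77,0,-1],
    [0.014,0.019,0.77,0,-1],
    [0.014,0.019,0.77,0,-1],
    [0.014,0.019,0.77,0,-1],
    [0.014,0.019,0.77,0,-1]
  ],
  "force": 40
}}

```text
clock: 24.6
position: [0.4236, 0.286, 0.0525]
ee_rot: [0.621, 0.784, 0.001, 0.0]
ft_force: [-1.1, -2.3, 6.3]
grip_width: 0.713
grasp_force: 42.2
```

```bash
python3 -c "
from h import *
plan((.4226,.2845,.17,13),(.5855,.165,.17,13))"
```

```text
t 24.6 at [0.4236 0.286  0.0525] yaw 13.26 tilt [0.0011 0.0012] F [-1.1 -2.3  6.3] g 0.713 42.2 q [-0.92  0.3   0.26  1.98 -0.1   0.87 -0.37]
  call row [-0.008, -0.008, -0.783] 0.009 -> [ 0.4226  0.2845  0.17   13.    ]
  call row [-1.0, 0.861, 0.0] -0.0 -> part
  call row [-0.021, 0.018, 0.0] -0.0 -> [ 0.5855  0.165   0.17   13.    ]
```

Call:
{"name": "carry_out", "arguments": {
  "deltas": [
    [0,0,-0.1,0,-1],
    [0,0,-0.3,0,-1],
    [0,0,-0.55,0,-1],
    [0,0,-0.79,0,-1],
    [-0.2,0.17,-0.79,0,-1],
    [-0.4,0.35,-0.79,0,-1],
    [-0.6,0.52,-0.79,0,-1],
    [-0.8,0.7,-0.79,0,-1],
    [-0.95,0.83,-0.79,0,-1],
    [-1,0.871,-0.79,0,-1],
    [-1,0.871,-0.79,0,-1],
    [-1,0.871,-0.79,0,-1]
  ]
}}

```text
clock: 26.1
position: [0.5837, 0.171, 0.17]
ee_rot: [0.62, 0.785, 0.0, -0.0]
ft_force: [0.0, -0.4, -1.5]
grip_width: 0.712
grasp_force: 44.1
```

```bash
python3 -c "
from h import *
plan((.5855,.1645,.055,13))"
```

```text
t 26.1 at [0.5837 0.171  0.17  ] yaw 13.36 tilt [-0.0004  0.0009] F [ 0.  -0.4 -1.5] g 0.712 44.1 q [-0.68  0.37  0.4   1.63 -0.15  1.17 -0.01]
  call row [-0.046, 0.002, 0.766] 0.012 -> [ 0.5855  0.1645  0.055  13.    ]
```

Call:
{"name": "carry_out", "arguments": {
  "deltas": [
    [-0.035,0.002,0.2,0,-1],
    [-0.035,0.002,0.45,0,-1],
    [-0.035,0.002,0.65,0,-1],
    [-0.035,0.002,0.74,0,-1],
    [-0.035,0.002,0.765,0,-1],
    [-0.035,0.002,0.765,0,-1]
  ]
}}

```text
clock: 26.85
position: [0.5865, 0.1651, 0.056]
ee_rot: [0.621, 0.784, 0.001, 0.0]
ft_force: [-0.1, -0.7, -1.7]
grip_width: 0.716
grasp_force: 44.1
```

Call:
{"name": "carry_out", "arguments": {
  "deltas": [
    [0,0,0.01,0,-1],
    [0,0,0.01,0,-1],
    [0,0,0.01,0,1],
    [0,0,0.01,0,1],
    [0,0,0.01,0,1],
    [0,0,0.01,0,1],
    [0,0,-0.2,0,1],
    [0,0,-0.4,0,1],
    [0,0,-0.65,0,1],
    [0,0,-0.72,0,1],
    [0,0,-0.72,0,1]
  ]
}}

```text
clock: 28.22
position: [0.5862, 0.1648, 0.1632]
ee_rot: [0.621, 0.784, 0.0, 0.0]
ft_force: [0.3, 1.0, -0.3]
grip_width: 1.002
grasp_force: 0.0
```

```bash
python3 -c "
from h import *
plan((.4325,.397,.16,13),(.4325,.397,.034,13))"
```

```text
t 28.23 at [0.5862 0.1648 0.1632] yaw 13.28 tilt [0.0007 0.0005] F [ 0.3  1.  -0.3] g 1.002 0.0 q [-0.67  0.37  0.4   1.64 -0.16  1.16  0.  ]
  call row [1.0, -0.368, 0.012] 0.005 -> part
  call row [0.742, -0.276, 0.009] 0.004 -> [ 0.4325  0.397   0.16   13.    ]
  call row [-0.0, -0.001, 0.84] -0.0 -> [ 0.4325  0.397   0.034  13.    ]
```

Call:
{"name": "carry_out", "arguments": {
  "deltas": [
    [0.4,-0.15,0,0,1],
    [0.8,-0.29,0,0,1],
    [1,-0.368,0,0,1],
    [1,-0.368,0,0,1]
  ]
}}

```text
clock: 28.72
position: [0.4951, 0.3009, 0.1613]
ee_rot: [0.618, 0.786, -0.001, -0.001]
ft_force: [0.5, -0.6, 0.4]
grip_width: 1.002
grasp_force: 0.0
```

Call:
{"name": "carry_out", "arguments": {
  "deltas": [
    [0.4,-0.15,0,0,1],
    [0.742,-0.276,0,0,1],
    [0.742,-0.276,0,0,1],
    [0.742,-0.276,0,0,1],
    [0.742,-0.276,0,0,1]
  ]
}}

```text
clock: 29.35
position: [0.4334, 0.395, 0.1626]
ee_rot: [0.622, 0.783, -0.0, 0.0]
ft_force: [0.3, -1.0, 0.6]
grip_width: 0.997
grasp_force: 0.0
```

```bash
python3 -c "
from h import *
plan((.4325,.397,.034,13))
c=camera('top');W=cloud(c)
for n,a,b,lo,hi in (('cap',.585,.165,.077,.095),('body',.585,.165,.055,.07)):
    m=(np.hypot(W[...,0]-a,W[...,1]-b)<.05)&(W[...,2]>lo)&(W[...,2]<hi)
    print(n,m.sum(),cv2.minEnclosingCircle((W[m][:,:2]*1000).astype(np.float32)))"
```

```text
t 29.35 at [0.4334 0.395  0.1626] yaw 13.11 tilt [ 0.0001 -0.001 ] F [ 0.3 -1.   0.6] g 0.997 0.0 q [-1.05  0.32  0.28  1.69 -0.09  1.14 -0.52]
  call row [0.015, -0.003, 0.857] 0.004 -> [ 0.4325  0.397   0.034  13.    ]
cap 214 ((585.4505615234375, 164.2215118408203), 20.490230560302734)
body 170 ((585.5158081054688, 163.7378387451172), 28.889217376708984)
```

The bottle is back within 2 mm. Now the spool.

Call:
{"name": "carry_out", "arguments": {
  "deltas": [
    [0.012,-0.003,0.25,0,1],
    [0.012,-0.003,0.5,0,1],
    [0.012,-0.003,0.75,0,1],
    [0.012,-0.003,0.857,0,1],
    [0.012,-0.003,0.857,0,1],
    [0.012,-0.003,0.857,0,1],
    [0.012,-0.003,0.857,0,-1],
    [0.012,-0.003,0.857,0,-1],
    [0.012,-0.003,0.857,0,-1],
    [0.012,-0.003,0.857,0,-1],
    [0.012,-0.003,0.857,0,-1],
    [0.012,-0.003,0.857,0,-1]
  ],
  "force": 50
}}

```text
clock: 30.9
position: [0.4317, 0.399, 0.0357]
ee_rot: [0.621, 0.784, 0.001, -0.0]
ft_force: [-0.7, -1.1, 7.0]
grip_width: 0.646
grasp_force: 52.0
```

```bash
python3 -c "
from h import *
plan((.4325,.397,.15,13),(.5622,.2665,.15,13))"
```

```text
t 30.9 at [0.4317 0.399  0.0357] yaw 13.27 tilt [0.001  0.0015] F [-0.7 -1.1  7. ] g 0.646 52.0 q [-1.03  0.47  0.25  1.79 -0.14  0.9  -0.48]
  call row [-0.013, 0.003, -0.762] 0.009 -> [ 0.4325  0.397   0.15   13.    ]
  call row [-1.0, 0.621, -0.0] -0.0 -> part
  call row [-0.042, 0.026, -0.0] -0.0 -> [ 0.5622  0.2665  0.15   13.    ]
```

Call:
{"name": "carry_out", "arguments": {
  "deltas": [
    [0,0,-0.1,0,-1],
    [0,0,-0.3,0,-1],
    [0,0,-0.55,0,-1],
    [0,0,-0.77,0,-1],
    [-0.2,0.12,-0.77,0,-1],
    [-0.45,0.28,-0.77,0,-1],
    [-0.7,0.44,-0.77,0,-1],
    [-0.9,0.56,-0.77,0,-1],
    [-1,0.63,-0.77,0,-1],
    [-1,0.63,-0.77,0,-1],
    [-1,0.63,-0.77,0,-1]
  ]
}}

```text
clock: 32.28
position: [0.5564, 0.276, 0.1499]
ee_rot: [0.62, 0.785, 0.0, -0.001]
ft_force: [0.5, 0.1, -3.4]
grip_width: 0.643
grasp_force: 53.8
```

```bash
python3 -c "
from h import *
plan((.5622,.2665,.038,13))"
```

```text
t 32.27 at [0.5564 0.276  0.1499] yaw 13.4 tilt [-0.0009  0.0008] F [ 0.5  0.1 -3.4] g 0.643 53.8 q [-0.81  0.41  0.35  1.61 -0.15  1.15 -0.19]
  call row [-0.071, 0.023, 0.746] 0.013 -> [ 0.5622  0.2665  0.038  13.    ]
```

Call:
{"name": "carry_out", "arguments": {
  "deltas": [
    [-0.066,0.023,0.15,0,-1],
    [-0.066,0.023,0.4,0,-1],
    [-0.066,0.023,0.6,0,-1],
    [-0.066,0.023,0.7,0,-1],
    [-0.066,0.023,0.745,0,-1],
    [-0.066,0.023,0.745,0,-1],
    [-0.066,0.023,0.745,0,-1]
  ]
}}

```text
clock: 33.15
position: [0.5638, 0.2657, 0.0392]
ee_rot: [0.621, 0.784, 0.001, 0.0]
ft_force: [0.8, 0.5, -2.4]
grip_width: 0.643
grasp_force: 53.7
```

Call:
{"name": "carry_out", "arguments": {
  "deltas": [
    [0,0,0.01,0,-1],
    [0,0,0.01,0,-1],
    [0,0,0.01,0,1],
    [0,0,0.01,0,1],
    [0,0,0.01,0,1],
    [0,0,0.01,0,1],
    [0,0,-0.2,0,1],
    [0,0,-0.45,0,1],
    [0,0,-0.7,0,1],
    [0.4,-0.3,-1,0,1],
    [0.8,-0.5,-1,0,1],
    [1,-0.6,-1,0,1],
    [1,-0.6,-1,0,1],
    [1,-0.6,-1,0,1]
  ]
}}

```text
clock: 34.9
position: [0.4416, 0.3902, 0.1882]
ee_rot: [0.621, 0.784, -0.0, 0.0]
ft_force: [1.4, -0.8, -0.9]
grip_width: 0.997
grasp_force: 0.0
```

```bash
python3 -c "
from h import *
plan()
c=camera('top');save(c,'t9');W=cloud(c)
for n,a,b,lo,hi in (('spool',.562,.2665,.04,.06),('cap',.585,.165,.077,.095),('block',.429,.181,.03,.045)):
    m=(np.hypot(W[...,0]-a,W[...,1]-b)<.045)&(W[...,2]>lo)&(W[...,2]<hi)
    X=(W[m][:,:2]*1000).astype(np.float32)
    if len(X): print(n,m.sum(),cv2.minEnclosingCircle(X),cv2.minAreaRect(X))"
```

```text
t 34.9 at [0.4416 0.3902 0.1882] yaw 13.27 tilt [ 0.0004 -0.0003] F [ 1.4 -0.8 -0.9] g 0.997 0.0 q [-1.04  0.3   0.29  1.66 -0.09  1.2  -0.5 ]
spool 393 ((563.3511352539062, 263.4828186035156), 28.626493453979492) ((563.6481323242188, 264.0301818847656), (56.02786636352539, 53.663455963134766), 47.45909881591797)
cap 209 ((585.269287109375, 163.9817352294922), 20.585721969604492) ((585.88037109375, 165.65853881835938), (38.73572540283203, 35.390541076660156), 3.1761527061462402)
block 266 ((430.1544494628906, 177.70201110839844), 27.876239776611328) ((429.0107116699219, 178.37603759765625), (49.65082931518555, 30.157428741455078), 82.67724609375)
```

View pics/t9.png

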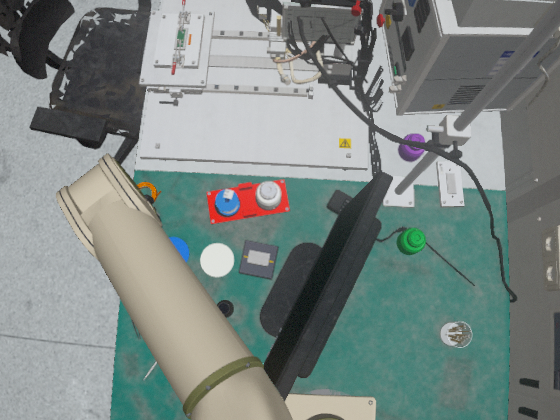

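The final view shows the spool at (227,202) and the bottle at (268,194), both back within about 3 mm. The block is centred on the plate at (258,258), and the arm is clear of everything. I'm handing in.

```bash
python3 -c "
from h import *
print(ticket.hand_in())"
```

```text
the job is handed in; nothing more can be done
None
```

The job is handed in at about 35 s of the 106 s allowed: by my measurements the block is within 3 mm of the plate's middle and along the yellow line, and the spool and bottle are upright in the holder within about 3 mm of their starting spots; the hand-in returned no verdict.

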